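Clear down the tilting sorting board after a botanicals demonstration

TASK

Clear down the demonstration table. First, with the sorting board left propped as it stands, scrape every oak chip down it into its catch tray with the scraper block, without touching the chips with the fingers, and stand the scraper upright back on its cork pad. Then lift the board by its paddle handle up through its notches and past the top one, so that the pawl lets go, and lower it until it lies flat; and hang every pail by its bail on a hook of the rack, one pail to a hook, leaving the glass and the water bottle standing where they are.

Things in the scene. Friction and masses are not known exactly. Their poses are not given: they have to be found in the camera images.
- board (a joint): tilt of the wooden sorting board, rad: 0 = flat, more as the handle end is raised, stop at 1.19. A pawl props it at five notches: 0.21, 0.35, 0.53, 0.70, 0.90 (12 to 51 deg). It starts on the first. Lifted beyond 1.08 (1.12 to be sure) the pawl lets go and stays off all the way down to flat. The hinge is damped: let go there, the board sinks at about 1 rad/s. Raising takes 3 to 8 N at the handle
- pawl_pin (a point): pin of the steel spring pawl at the end of its 42 mm arm, outside the board's -y edge. Going up it clicks by itself into each notch of the toothed quadrant and holds there; let go between notches, the board sinks back to the notch below. Past the top it springs to the quadrant's smooth inner side, and catches again only after the board has lain flat
- hinge (a point): middle of the board's hinge line, 62 mm above the table. Axes of the fixed stand: y along the hinge line, x level, down the slope towards the tray; the board runs from here to -x. Toothed quadrant and pawl stand 127 to 157 mm to -y of the middle, up to 75 mm above the hinge
- surface (a point): point on the board's top face, mid-width, 100 mm up from the hinge line and 12 mm square above it; turns with the board: x down the slope, z out of the face. The face reaches 105 mm up the slope from here and 110 mm down it, to an open edge above the tray (no lip); along both sides a rail 10 mm wide, 14 mm high, 232 mm between them
- handle (a point): middle of the paddle handle, a wooden tongue in line with the board beyond its upper edge: 95 mm long (x), 32 mm wide (y), 16 mm thick (z). This point is 255 mm from the hinge line, 6 mm square above it, 50 mm from the board's edge; axes as surface. Pinched across its width from above it pivots between the fingers as the board swings, so the gripper may stay upright
- tray (a point): centre of the inner floor, 8 mm above the table, of the steel catch tray fixed to the stand below the board's lower edge; axes as hinge. Inside 112 mm (x) by 238 mm (y); walls stand 38 mm (board side), 48 mm (ends) and 58 mm (far side) above the floor
- scraper: wooden scraper block standing upright on its foot; origin at the centre of the underside, z up, x along its length. Foot 130 mm long (x), 24 mm thick (y), 30 mm high with a rubber sole; above it, to 75 mm, the grip, 64 mm long and 20 mm thick. 0.22 kg. To be pinched across its thickness from above
- pad_top (a point): centre of the top, 5 mm above the table, of the cork pad (fixed, 190 x 90 mm, long side along its x) on which the scraper starts
- chip1: toasted oak chip 36 x 22 x 10 mm, 12 g, on the board at the start; origin at the centre of its underside. Four or all five of the chips are there
- chip2: toasted oak chip 30 x 26 x 9 mm, 12 g, on the board at the start; origin at the centre of its underside. Four or all five of the chips are there
- chip3: toasted oak chip 40 x 20 x 10 mm, 12 g, on the board at the start; origin at the centre of its underside. Four or all five of the chips are there
- chip4: toasted oak chip 33 x 24 x 11 mm, 12 g, on the board at the start; origin at the centre of its underside. Four or all five of the chips are there
- chip5: toasted oak chip 28 x 22 x 10 mm, 12 g, on the board at the start; origin at the centre of its underside. Four or all five of the chips are there
- pail1: small steel pail, 0.15 kg, on the table; origin at the centre of its underside, z up. 66 mm across at the foot, 80 mm at the rim, 50 mm high; a stiff fixed bail of 8 mm round bar stands over it in its y-z plane: uprights at y = -41 and +41 mm, level top bar along y from -36 to +36 mm, its centre line 115 mm up. Two or all three pails are there
- bail1 (a point): middle of the top bar's centre line on pail1's bail (axes as the pail's)
- pail2: small steel pail, 0.15 kg, on the table; origin at the centre of its underside, z up. 66 mm across at the foot, 80 mm at the rim, 50 mm high; a stiff fixed bail of 8 mm round bar stands over it in its y-z plane: uprights at y = -41 and +41 mm, level top bar along y from -36 to +36 mm, its centre line 115 mm up. Two or all three pails are there
- bail2 (a point): middle of the top bar's centre line on pail2's bail (axes as the pail's)
- pail3: small steel pail, 0.15 kg, on the table; origin at the centre of its underside, z up. 66 mm across at the foot, 80 mm at the rim, 50 mm high; a stiff fixed bail of 8 mm round bar stands over it in its y-z plane: uprights at y = -41 and +41 mm, level top bar along y from -36 to +36 mm, its centre line 115 mm up. Two or all three pails are there
- bail3 (a point): middle of the top bar's centre line on pail3's bail (axes as the pail's)
- hook1 (a point): seat of one of the fixed rack's three hooks, 115 mm apart along y: point under a hung bail's bar, 150 mm above the table, on a flat steel strip 14 mm wide that slopes down along x from the rack's rail (83 mm to +x, 11 mm higher, 12 mm thick) and turns up 5 mm to -x of the seat to a tip 22 mm above it, 18 mm to -x. A pail comes on from -x, its top bar along y and over the tip. Rack foot 16 mm high
- hook2 (a point): seat of one of the fixed rack's three hooks, 115 mm apart along y: point under a hung bail's bar, 150 mm above the table, on a flat steel strip 14 mm wide that slopes down along x from the rack's rail (83 mm to +x, 11 mm higher, 12 mm thick) and turns up 5 mm to -x of the seat to a tip 22 mm above it, 18 mm to -x. A pail comes on from -x, its top bar along y and over the tip. Rack foot 16 mm high
- hook3 (a point): seat of one of the fixed rack's three hooks, 115 mm apart along y: point under a hung bail's bar, 150 mm above the table, on a flat steel strip 14 mm wide that slopes down along x from the rack's rail (83 mm to +x, 11 mm higher, 12 mm thick) and turns up 5 mm to -x of the seat to a tip 22 mm above it, 18 mm to -x. A pail comes on from -x, its top bar along y and over the tip. Rack foot 16 mm high
- glass: stemmed wine glass, 195 mm high, 78 mm across; a bystander, to be left standing where it is; origin at the centre of its underside
- water: clear water bottle, 200 mm high, 64 mm across; a bystander, to be left standing where it is; origin at the centre of its underside
Not all that is in view belongs to the job. What is shaped like the pail3 but turquoise is not meant. Leave any turquoise look-alike of the pail2 alone.

How it is judged:
By the outcome, as a careful person would: the job done as asked, in the order asked, and still so for the second after the job is handed in, with the robot touching nothing.
Of chip1, chip2, chip3, chip4, chip5 only 4 to 5 are there at a start; the rules pass over those that are not, and their reading is None.
Of pail1, pail2, pail3 only 2 to 3 are there at a start; the rules pass over those that are not, and their reading is None.
At some moment in a run one of pail1, pail2, pail3 may be knocked a few centimetres aside while the robot is not near it.
Once in a run the grip may slacken for a moment while it holds something.
It also fails if it takes over 208 s, if anything falls off the work surface, if the arm or the gripper's body presses on something with over 40 N, if the wrist force passes 120 N, or if a joint passes its speed limit or range.

ROBOT

A 7-joint arm with a two-finger parallel gripper is mounted at the origin on the work surface. World frame = base frame: x ahead of the robot, y to its left, z up, the work surface at z = 0. Lengths are in m, angles in rad, forces in N, time in s.
With the tool pointing down it reaches from about 0.4 to 0.9 m from the base axis. Payload 5.6 kg.
Tool frame: the origin (TCP) lies midway between the tips of the shut fingers; the grasp point (between the pads) lies 19 mm behind it; z points along the fingers, y is the line along which they close (so a half turn about z gives the same grasp; the last joint's range is limited). The gripper opens to 92 mm and grips with 3 to 60 N. Pads are 20 mm wide; open, the fingers measure 128 mm over their backs; the gripper's body (75 mm by 189 mm) begins 69 mm behind the grasp point.
Start: joints at [1.303, 0.468, -0.012, 1.603, 0.006, 1.071, -0.056], TCP at [0.145, -0.634, 0.215] pointing down, gripper open.
Joint ranges: [-2.53, 2.53], [-0.31, 2.02], [-1.57, 1.55], [0.28, 2.44], [-1.29, 4.43], [0.15, 1.84], [-2.92, 2.92]. Speed limits (rad/s): [2.57, 2.57, 3.14, 3.14, 3.14, 3.14, 3.14].

INTERFACE

Orientations are given as a 3x3 rotation matrix whose columns are the frame's x, y, z axes.
In Python, from station import env, effector, solver, viewer, workorder, search_frame, tip_of gives the robot as it stands. Calls block until the motion is done:
- env.reach(position, orientation): joint-space move of the TCP to a pose.
- env.movel(position, frame=None, rate=0.15): straight line of the TCP; frame=None keeps the orientation; rate is the mean speed in m/s.
- env.goto_joints(angles): joint-space move.
- effector.release() and effector.grasp(squeeze=None): open the fingers fully, or close them until they stop; squeeze is the grip in N (None keeps the last).
- env.pause(seconds).
- solver.inverse_kinematics(position, orientation): joint angles nearest the present ones, or None.
- env.sense(): the state.
- viewer.read_camera(name): name is "scene" or "top" or "wrist"; returns (picture, depth): 420x560x3 uint8, red, green, blue; 420x560 float32, m along the optical axis (not along the pixel's ray), 0 where there is no reading.
- viewer.camera_info(name): a dict with "intrinsics" (3x3 intrinsics, pixels), "eye" and "rotation" of the camera in the world; the wrist camera has in their place "T_tool_cam" (4x4, takes a point from camera to tool coordinates, whose origin is the TCP and whose axes are the flange's). Camera axes: x right, y up, looking along -z (the intrinsics and any distortion apply to the point x, -y, -z); pixel columns grow to the right and rows downward; lengths in m; the calibration is good to about 2 mm. A picture is of the moment at which its call begins: read the wrist's pose just before it. camera_info takes no time and is no camera call.
A pose or a line that the arm cannot do raises env.PlanningError and nothing moves.
- workorder.finish_job(): hands the job in; it is judged then, once.
Trained networks look in the newest picture that a camera, given by its name, has taken for a name from the list of things; names that differ only in an ending like _2 or _b are one class to them, and where a whole thing is asked for, a point or a joint stands for the part that bears it (a point fixed in the world has none). Each returns a list of dicts, best first, with "score" (0 to 1); they miss things now and then, are a little off and sometimes report something else, mostly with a low value. They report only what shows in the picture. A call takes as long as a camera call. They do not tell look-alikes from the thing itself.
- search_frame(camera, name): "at" ([x, y, z] in m, in world coordinates, good to about 4 mm: the middle of the surface that is visible of it).
- tip_of(camera, name): "at" ([x, y, z] in m, in world coordinates, good to about 4 mm: a listed point, or the origin of a listed thing).
The state is a dict: "t": time; "joint_positions": joint angles; "joint_velocities": joint speeds; "tau": joint torques, N m; "ee_pos": TCP position; "tcp_rot": TCP orientation; "wrist_force": force on the tool from outside, world axes, zero at the start; "moment": the same for the moment, N m; "gripper_width": finger opening in m; "grasp_force": force on a finger pad.
Only numpy, scipy, OpenCV 4.12 (cv2) and the standard library are available. Lean on these libraries where they do the work, as an engineer would, in place of code of your own. Each camera call takes 0.05 s, during which the arm holds its last target. There are 200 camera calls.

## Working session

There is one attempt and no reset: what is moved stays moved. The work goes in short steps, each a Python script; the robot and the scene stay as the last script left them, time stands still between calls to the robot, and variables do not carry over. Pictures are saved under pics/ and viewed, at most 14 in all, crops included, and the job is handed in when it is done.

```bash
ls; mkdir -p pics; cat > h.py <<'E'
import numpy as np, cv2
from station import env, effector, solver, viewer, workorder, search_frame, tip_of
def cam(name):
    i=viewer.camera_info(name); K=np.array(i["intrinsics"])
    if "eye" in i: return K,np.array(i["eye"]),np.array(i["rotation"]),i
    s=env.sense(); T=np.array(i["T_tool_cam"]); R=np.array(s["tcp_rot"]); p=np.array(s["ee_pos"])
    return K,p+R@T[:3,3],R@T[:3,:3],i
def shot(name,save=None):
    K,e,R,i=cam(name); im,d=viewer.read_camera(name)
    if save: cv2.imwrite("pics/"+save,im[:,:,::-1])
    return im,d,(K,e,R)
def cloud(d,c):
    K,e,R=c; v,u=np.mgrid[:d.shape[0],:d.shape[1]]
    P=np.stack([(u-K[0,2])/K[0,0]*d,-(v-K[1,2])/K[1,1]*d,-d],-1)
    return P@R.T+e
def proj(p,c):
    K,e,R=c; q=R.T@(np.array(p)-e); return K[0,2]+K[0,0]*q[0]/-q[2],K[1,2]+K[1,1]*q[1]/q[2]
def st():
    s=env.sense(); print("t",round(s["t"],2),"p",np.round(s["ee_pos"],4),"w",round(s["gripper_width"],4),"gf",np.round(s["grasp_force"],1),"F",np.round(s["wrist_force"],1)); return s
def down(a):  # tool y (closing axis) at world angle a
    y=np.array([np.cos(a),np.sin(a),0]); z=np.array([0,0,-1.]); return np.stack([np.cross(y,z),y,z],1)
E
cat > a.py <<'E'
from h import *
N=["surface","handle","hinge","tray","pawl_pin","scraper","pad_top","chip1","chip2","chip3","chip4","chip5","bail1","pail1","bail2","bail3","hook1","glass","water"]
for c in ["scene","top"]:
    im,d,cc=shot(c,c+"0.png"); print(c,viewer.camera_info(c))
    for n in N:
        r=tip_of(c,n)
        print(n,[(np.round(x["at"],3).tolist(),round(x["score"],2),[int(q) for q in proj(x["at"],cc)]) for x in r[:5]])
print(viewer.camera_info("wrist")); st()
E
python3 a.py
```

```text
pics
scene {'intrinsics': array([[380.01120711,   0.        , 275.5275978 ],
       [  0.        , 380.01120711, 212.74174096],
       [  0.        ,   0.        ,   1.        ]]), 'eye': array([0.76057688, 0.4655695 , 0.77318781]), 'rotation': array([[-0.8796207 , -0.36178179,  0.30883874],
       [ 0.47551561, -0.68562855,  0.5511791 ],
       [ 0.0123421 ,  0.63168618,  0.77512595]])}
surface [([0.543, 0.187, 0.092], 0.94, [300, 294])]
handle [([0.547, 0.032, 0.119], 0.89, [263, 230]), ([0.63, 0.131, 0.109], 0.46, [248, 286]), ([0.448, 0.14, 0.101], 0.19, [328, 254])]
hinge [([0.531, 0.288, 0.059], 0.68, [332, 342])]
tray [([0.534, 0.362, 0.01], 0.69, [349, 386]), ([0.456, -0.43, 0.149], 0.65, [216, 95])]
pawl_pin [([0.686, 0.191, 0.04], 0.39, [237, 339])]
scraper [([0.44, -0.157, -0.001], 0.73, [267, 193]), ([0.651, -0.004, 0.005], 0.7, [217, 265])]
pad_top [([0.652, -0.019, 0.003], 0.55, [214, 261])]
chip1 [([0.632, 0.132, 0.105], 0.78, [247, 288]), ([0.566, 0.224, 0.089], 0.74, [300, 315]), ([0.538, 0.173, 0.102], 0.74, [299, 284]), ([0.688, 0.197, 0.043], 0.73, [238, 342]), ([
[... 4857 characters left out ...]
, [236, 119]), ([0.563, 0.221, 0.086], 0.47, [194, 175])]
water [([0.77, -0.173, 0.0], 0.57, [323, 122])]
{'intrinsics': array([[298.99684951,   0.        , 277.89951483],
       [  0.        , 298.99684951, 207.6419722 ],
       [  0.        ,   0.        ,   1.        ]]), 'T_tool_cam': array([[-3.28178602e-04,  9.65738582e-01,  2.59516634e-01,
         7.16035013e-02],
       [ 9.99999282e-01,  6.16142250e-04, -1.02827311e-03,
        -3.38771009e-04],
       [-1.15294218e-03,  2.59516111e-01, -9.65738090e-01,
        -1.70713232e-01],
       [ 0.00000000e+00,  0.00000000e+00,  0.00000000e+00,
         1.00000000e+00]])}
t 2.0 p [ 0.1448 -0.6337  0.2146] w 0.0918 gf 0.0 F [-0.4 -0.7  0.2]
```

View pics/scene0.png

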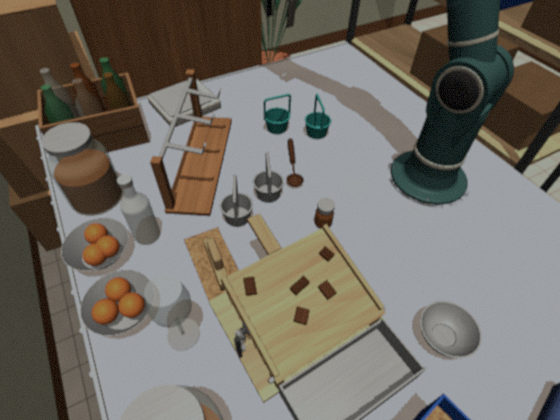

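View pics/top0.png

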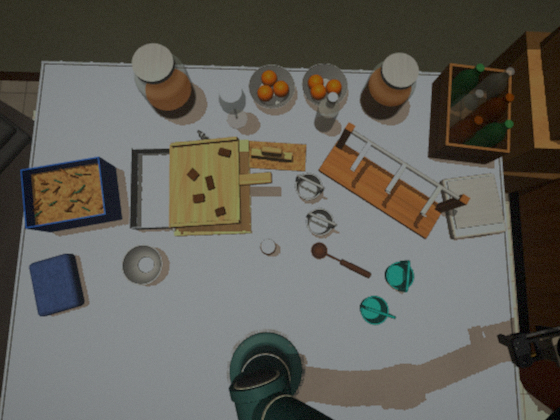

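Both pictures show five chips on the board, at scene (327,254), (250,287), (299,284), (327,291) and (301,316). There are two steel pails, at scene (238,210) and (267,185). The two turquoise look-alikes at scene (277,120) and (318,124) stay put. The scraper stands on the cork at scene (217,262). Its possible confusers are the paddle handle at (263,232) and the wooden spoon at (293,165). The rack's hook seats are at (200,147), (209,120) and (215,95). Next I fit the board and take one close look.

```bash
cat > b.py <<'E'
from h import *
for c in ["scene","top"]:
    im,d,cc=shot(c); P=cloud(d,cc); ok=d>0
    hsv=cv2.cvtColor(im,cv2.COLOR_RGB2HSV)
    x,y,z=P[...,0],P[...,1],P[...,2]
    m=ok&(x>.40)&(x<.68)&(y>.09)&(y<.29)&(z>.05)&(z<.14)
    Q=P[m]
    for k in range(8):
        A=np.c_[Q[:,:2],np.ones(len(Q))]; s=np.linalg.lstsq(A,Q[:,2],rcond=None)[0]
        r=Q[:,2]-A@s; Q=Q[abs(r-np.median(r))<max(.002,1.5*np.std(r))*1.0] if k<7 else Q
    n=np.array([-s[0],-s[1],1]); n/=np.linalg.norm(n)
    xd=np.array([n[0],n[1]]); 
    print(c,"plane",np.round(s,4),"tilt",round(float(np.arccos(n[2])),4),"std",round(float(np.std(r)),4),"dirdown",np.round(xd/np.linalg.norm(xd),3))
    r=z-(s[0]*x+s[1]*y+s[2])
    w=ok&(abs(r)<.02)&(z>.05)&(x>.35)&(x<.72)&(y>-.05)&(y<.32)&(hsv[...,1]>60)
    w=cv2.morphologyEx(w.astype(np.uint8),cv2.MORPH_OPEN,np.ones((3,3),np.uint8))
    b=w.astype(bool)&(y>.075)
    R=cv2.minAreaRect(P[b][:,:2].astype(np.float32)); print(R,"corners",np.round(cv2.boxPoints(R),3).tolist())
    t=ok&(y<.06)&(y>-.05)&(x>.51)&(x<.6)&(z>.09)
    T=P[t]; print("handle tip ymin",np.round(np.percentile(T,[1,50,99],axis=0),3).tolist())
    # rack posts
    k=ok&(x>.40)&(x<.75)&(y>-.56)&(y<-.16)&(z>.17); 
    for zz in (.17,.18,.2,.22,.24): 
        q=P[k&(z>zz)]; print(zz,len(q),np.round(q.min(0),3) if len(q) else"",np.round(q.max(0),3) if len(q) else "")
    # bails
    for (u,v) in ((.547,-.118),(.437,-.153)):
        q=P[ok&(np.hypot(x-u,y-v)<.055)&(z>.100)&(z<.128)]
        mm=q.mean(0); e=np.linalg.svd(q[:,:2]-mm[:2],full_matrices=False)[2][0]
        pr=(q[:,:2]-mm[:2])@e
        print("bail",len(q),np.round(mm,4),"mid",np.round(mm[:2]+e*(pr.min()+pr.max())/2,4),"ang",round(float(np.degrees(np.arctan2(e[1],e[0]))%180),1),np.round([pr.min(),pr.max()],3))
    q=P[ok&(np.hypot(x-.65,y+.01)<.06)&(z>.055)&(z<.09)]
    R=cv2.minAreaRect(q[:,:2].astype(np.float32)); print("grip",R,np.round(np.percentile(q[:,2],95),4))
s0=env.sense()
for a in (0,np.pi):
    j=solver.inverse_kinematics(np.array([.65,-.03,.36]),down(a)); print(a,None if j is None else np.round(j,2))
E
python3 b.py
```

```text
scene plane [ 0.0128 -0.2111  0.1275] tilt 0.2085 std 0.001 dirdown [-0.061  0.998]
((0.542961835861206, 0.18646983802318573), (0.2512909471988678, 0.22381028532981873), 3.1876604557037354) corners [[0.41100001335144043, 0.29100000858306885], [0.42399999499320984, 0.06800000369548798], [0.675000011920929, 0.0820000022649765], [0.6620000004768372, 0.3050000071525574]]
handle tip ymin [[0.536, -0.004, 0.117], [0.553, 0.028, 0.13], [0.568, 0.059, 0.138]]
0.17 265 [ 0.445 -0.56   0.17 ] [ 0.721 -0.207  0.21 ]
0.18 82 [ 0.482 -0.56   0.18 ] [ 0.718 -0.207  0.21 ]
0.2 19 [ 0.7  -0.56  0.2 ] [ 0.717 -0.555  0.21 ]
0.22 0  
0.24 0  
bail 96 [ 0.5499 -0.1117  0.1162] mid [ 0.5476 -0.1165] ang 64.5 [-0.047  0.037]
bail 86 [ 0.4422 -0.1456  0.1159] mid [ 0.4395 -0.1523] ang 67.6 [-0.05   0.036]
grip ((0.6516284346580505, -0.003005512058734894), (0.06370556354522705, 0.02000192366540432), 84.54344177246094) 0.0812
top plane [ 0.0115 -0.2112  0.1274] tilt 0.2085 std 0.0011 dirdown [-0.054  0.999]
((0.5446814894676208, 0.185846745967865), (0.26363059878349304, 0.2221718579530716), 2.775503158569336) corners [[0.40799999237060547, 0.28999999165534973], [0.4180000126361847, 0.0689999982714653], [0.6819999814033508, 0.08100000023841858], [0.6710000038146973, 0.30300000309944153]]
handle tip ymin [[0.531, -0.008, 0.118], [0.546, 0.026, 0.129], [0.564, 0.058, 0.138]]
0.17 211 [ 0.442 -0.56   0.17 ] [ 0.714 -0.209  0.214]
0.18 63 [ 0.478 -0.56   0.18 ] [ 0.71  -0.211  0.214]
0.2 7 [ 0.7  -0.56  0.2 ] [ 0.708 -0.558  0.214]
0.22 0  
0.24 0  
bail 86 [ 0.5432 -0.1198  0.1161] mid [ 0.5434 -0.1194] ang 63.9 [-0.045  0.044]
bail 89 [ 0.4355 -0.1532  0.1164] mid [ 0.435  -0.1543] ang 67.6 [-0.043  0.045]
grip ((0.6478300094604492, -0.006095908582210541), (0.06212445721030235, 0.0209402684122324), 83.76825714111328) 0.0818
0 [ 0.49  0.48 -0.74  1.38  0.32  1.41 -0.24]
3.141592653589793 [-0.8   0.67  1.35  1.47 -0.65  1.51 -2.61]
```

The scene and top fits agree: board tilt 0.2085, scraper yaw about 84°, bails at about 64° and 67.6°. Next I take the chips in board coordinates and go above the scraper for a close look.

```bash
cat >> h.py <<'E'
PL=np.array([.0121,-.2112,.12745]); BD=np.array([-.057,.9984,0])
nB=np.array([-PL[0],-PL[1],1]); nB/=np.linalg.norm(nB)
dB=BD-nB*(BD@nB); dB/=np.linalg.norm(dB); lB=np.cross(dB,nB)   # l ~ +x world (=-y board)
S0=np.array([.544,.1862,0]); S0[2]=PL@[S0[0],S0[1],1]
def bc(P): q=P-S0; return np.stack([q@lB,q@dB,q@nB],-1)
def chips(im,d,cc):
    P=cloud(d,cc); b=bc(P); hsv=cv2.cvtColor(im,cv2.COLOR_RGB2HSV)
    m=(d>0)&(abs(b[...,0])<.118)&(b[...,1]>-.107)&(b[...,1]<.112)&(b[...,2]>-.01)&(b[...,2]<.03)&(hsv[...,2]<110)
    n,lab,stt,cen=cv2.connectedComponentsWithStats(m.astype(np.uint8))
    for k in range(1,n):
        if stt[k,4]>=12: q=b[lab==k]; print("chip px",cen[k].astype(int),stt[k,4],"l",np.round([q[:,0].min(),q[:,0].max()],3),"d",np.round([q[:,1].min(),q[:,1].max()],3),"h",round(float(np.median(q[:,2])),3))
E
python3 - <<'E'
from h import *
for c in("scene","top"):
    print(c); im,d,cc=shot(c); chips(im,d,cc)
a=np.radians(-6)
env.reach(np.array([.62,.0,.38]),down(a)); s=st(); print(np.round(s["joint_positions"],2))
im,d,cc=shot("wrist","w1.png"); P=cloud(d,cc); x,y,z=P[...,0],P[...,1],P[...,2]
chips(im,d,cc)
q=P[(d>0)&(np.hypot(x-.65,y+.01)<.06)&(z>.055)&(z<.1)]
R=cv2.minAreaRect(q[:,:2].astype(np.float32)); print("grip",R,np.round(np.percentile(q[:,2],[5,50,95]),4))
q=P[(d>0)&(np.hypot(x-.65,y+.01)<.09)&(z>.027)&(z<.1)&(x>.6)]
R=cv2.minAreaRect(q[:,:2].astype(np.float32)); print("foot",R)
q=P[(d>0)&(x>.51)&(x<.6)&(y<.06)&(z>.1)]; print("handle",np.round(np.percentile(q,[1,50,99],axis=0),3).tolist())
print([proj(p,cc) for p in ([.65,-.004,.08],[.55,.035,.12])])
for n in("scraper","handle"): print(n,[(np.round(r["at"],3).tolist(),round(r["score"],2)) for r in tip_of("wrist",n)[:3]])
E
```

```text
scene
chip px [326 253] 138 l [-0.103 -0.078] d [-0.058 -0.029] h 0.01
chip px [249 286] 209 l [0.068 0.096] d [-0.078 -0.041] h 0.01
chip px [299 285] 200 l [-0.024  0.016] d [-0.027 -0.002] h 0.01
chip px [326 289] 203 l [-0.059 -0.035] d [0.004 0.036] h 0.011
chip px [301 315] 209 l [0.008 0.042] d [0.02  0.054] h 0.009
top
chip px [212 146] 228 l [0.013 0.117] d [-0.102  0.105] h 0.007
chip px [224 152] 108 l [0.063 0.097] d [-0.082 -0.039] h 0.009
chip px [192 174] 105 l [0.002 0.044] d [0.018 0.057] h 0.008
chip px [209 182] 113 l [-0.029  0.017] d [-0.03   0.003] h 0.009
chip px [239 199] 54 l [-0.117 -0.017] d [-0.104 -0.099] h -0.002
chip px [198 198] 109 l [-0.065 -0.035] d [0.001 0.04 ] h 0.01
chip px [220 211] 90 l [-0.107 -0.08 ] d [-0.061 -0.026] h 0.009
t 5.05 p [ 0.62   -0.0013  0.3796] w 0.0915 gf 0.0 F [0.1 0.9 1.2]
[ 0.48  0.41 -0.75  1.43  0.28  1.42 -0.37]
chip px [219  16] 450 l [0.004 0.039] d [0.017 0.052] h 0.01
chip px [169  38] 460 l [-0.061 -0.038] d [0.001 0.034] h 0.012
chip px [204  58] 458 l [-0.027  0.013] d [-0.029 -0.004] h 0.011
chip px [272  81] 4
[... 211 characters left out ...]
d [-0.102 -0.101] h -0.007
chip px [251 117] 46 l [0.011 0.069] d [-0.101 -0.1  ] h -0.007
chip px [179 129] 63 l [-0.104 -0.024] d [-0.101 -0.1  ] h -0.007
grip ((0.648597002029419, -0.0034561529755592346), (0.062454719096422195, 0.020165912806987762), 84.42469024658203) [0.0586 0.0796 0.0815]
foot ((0.6487390995025635, -0.003964975476264954), (0.12848088145256042, 0.022254208102822304), 84.37398529052734)
handle [[0.538, -0.086, 0.121], [0.571, 0.026, 0.486], [0.599, 0.044, 0.509]]
[(np.float64(297.7962807291978), np.float64(174.24440326230913)), (np.float64(227.38838359943747), np.float64(158.96022782880564))]
scraper [([0.651, -0.009, 0.006], 0.94)]
handle [([0.549, 0.037, 0.122], 0.63)]
```

View pics/w1.png

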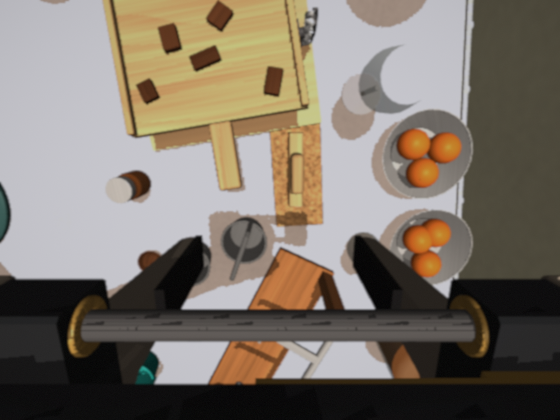

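The wrist view shows the scraper upright at (295,170) beside the paddle handle at (227,158), and five chips. The choice is confirmed. I grip the scraper leaning away from the handle.

```bash
cat >> h.py <<'E'
def Rs(xs,zs): return np.stack([xs,np.cross(zs,xs),zs],1)
TH=np.radians(84.4); XS0=np.array([np.cos(TH),np.sin(TH),0]); RS0=Rs(XS0,np.array([0,0,1.]))
LEAN=.3; GX=-.014; GZ=.066     # grasp point in the scraper frame
zt=np.array([np.sin(LEAN),0,-np.cos(LEAN)]); yt=np.array([0,-1.,0]); RREL=np.stack([np.cross(yt,zt),yt,zt],1)
def tool_for(o,R): # scraper origin o and frame R -> TCP pose
    T=R@RREL; return o+R@np.array([GX,0,GZ])+.019*T[:,2],T
RSB=Rs(lB,nB)
E
python3 - <<'E'
from h import *
o=np.array([.6487,-.0037,.005])
p,T=tool_for(o,RS0)
up=np.array([0,0,1.])
pb,TB=tool_for(S0+.048*lB-.098*dB+.05*nB,RSB)
print([None if (j:=solver.inverse_kinematics(a,b)) is None else np.round(j,2) for a,b in((p+.12*up,T),(p,T),(pb,TB))])
env.reach(p+.12*up,T); env.movel(p+.03*up,rate=.12); env.movel(p,rate=.05); st()
effector.grasp(40); st()
env.movel(p+.005*up,rate=.05); st(); env.movel(p+.1*up,rate=.12); s=st(); print(np.round(s["joint_positions"],2))
print([None if (j:=solver.inverse_kinematics(a,b)) is None else np.round(j,2) for a,b in((pb+.1*up,TB),(pb,TB))])
shot("scene","s1.png")
E
```

```text
[array([ 0.64,  0.66, -0.76,  1.62,  0.16,  0.99, -0.18]), array([ 0.59,  0.8 , -0.69,  1.68,  0.25,  0.79, -0.2 ]), array([-0.02,  0.32, -0.45,  1.93,  0.62,  0.81, -2.33])]
t 7.7 p [ 0.648  -0.0119  0.0529] w 0.092 gf 0.0 F [ 0.7 -0.5  0.4]
t 8.78 p [ 0.6479 -0.0121  0.0528] w 0.0199 gf 40.0 F [ 0.9  1.1 -1.5]
t 9.03 p [ 0.6479 -0.0121  0.058 ] w 0.0199 gf 40.0 F [-0.2  0.  -3.1]
t 9.97 p [ 0.6472 -0.0122  0.152 ] w 0.0197 gf 40.0 F [-0.  -0.2 -2. ]
[ 0.63  0.68 -0.75  1.64  0.17  0.95 -0.19]
[array([-0.05,  0.2 , -0.41,  1.82,  0.46,  0.98, -2.15]), array([-0.31,  0.28, -0.11,  1.95,  0.48,  0.76, -2.22])]
```

View pics/s1.png

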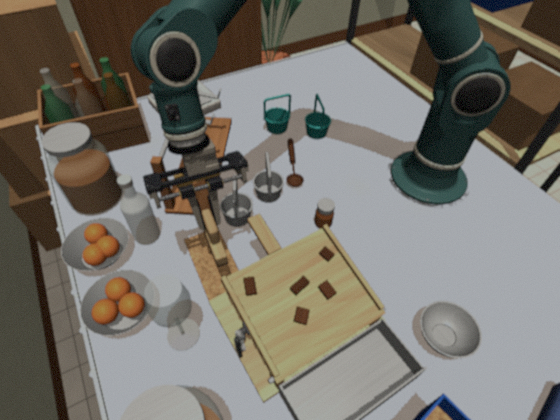

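The scraper is held clear of the pad at scene (210,245). Now the middle pass, finding the face by touch first.

```bash
cat >> h.py <<'E'
def sp(l,d,h): return tool_for(S0+l*lB+d*dB+h*nB,RSB)
E
python3 - <<'E'
from h import *
up=np.array([0,0,1.])
p=env.sense()["ee_pos"]; env.movel(np.array(p)+.12*up,rate=.2)
q,T=sp(-.004,-.048,.10); env.reach(q,T); st()
q,_=sp(-.004,-.048,.012); env.movel(q,rate=.12); env.pause(.3); s=st(); f0=np.array(s["wrist_force"])@nB
h=.008
while h>-.006:
    env.movel(sp(-.004,-.048,h)[0],rate=.03); env.pause(.15); f=np.array(env.sense()["wrist_force"])@nB-f0
    print(round(h,4),round(f,2))
    if f>2.5: break
    h-=.001
open("h0","w").write(str(h))
env.movel(sp(-.004,-.048,h+.002)[0],rate=.03)
env.movel(sp(-.004,.128,h+.002)[0],rate=.09); st()
env.movel(sp(-.004,.128,h+.06)[0],rate=.15)
im,d,cc=shot("scene","s2.png"); chips(im,d,cc); st()
E
```

```text
t 12.71 p [0.5326 0.1688 0.2489] w 0.02 gf 40.0 F [-0.3 -0.4 -2.1]
t 13.89 p [0.5339 0.1512 0.1638] w 0.0201 gf 40.0 F [-0.3 -0.6 -1.8]
0.008 0.26
0.007 0.15
0.006 0.57
0.005 -0.94
0.004 -0.31
0.003 -0.38
0.002 -0.33
0.001 -0.18
0.0 2.58
t 19.88 p [0.5241 0.3203 0.1171] w 0.0194 gf 40.0 F [ 0.3 -0.3 -2.3]
chip px [326 253] 125 l [-0.103 -0.077] d [-0.057 -0.03 ] h 0.01
chip px [249 285] 188 l [0.069 0.096] d [-0.078 -0.042] h 0.01
chip px [345 297] 176 l [-0.102 -0.04 ] d [0.038 0.065] h 0.0
chip px [360 314] 37 l [-0.106 -0.063] d [0.089 0.098] h 0.0
chip px [348 329] 37 l [-0.059 -0.026] d [0.098 0.112] h 0.001
t 20.47 p [0.5229 0.3318 0.1727] w 0.0198 gf 40.0 F [ 0.5 -1.1 -2.1]
```

View pics/s2.png

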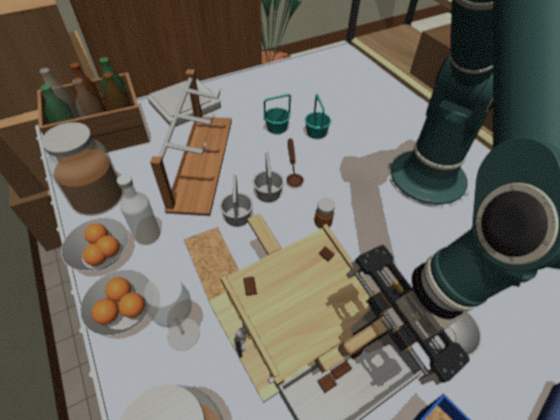

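Only two chips remain on the board, at (250,286) and (326,253); others show in the tray at (327,382) and (342,369). Next come the side passes.

```bash
python3 - <<'E'
from h import *
h=float(open("h0").read())
for l in (.047,-.048):
    d0=-.099 if l>0 else -.085
    q,T=sp(l,0.03,.08+h); env.movel(q,T,rate=.2)
    env.movel(sp(l,d0,h+.06)[0],rate=.2); env.movel(sp(l,d0,h+.0045)[0],rate=.07); st()
    env.movel(sp(l,d0+.03,h+.002)[0],rate=.07)
    env.movel(sp(l,.128,h+.002)[0],rate=.09); st()
    env.movel(sp(l,.125,h+.08)[0],rate=.15)
im,d,cc=shot("scene"); chips(im,d,cc)
env.movel(np.array([.50,.05,.36]),rate=.25); st()
im,d,cc=shot("scene","s3.png"); chips(im,d,cc); shot("top","t3.png")
E
```

```text
t 22.92 p [0.5878 0.1028 0.1668] w 0.0198 gf 40.0 F [ 0.3  0.2 -2.5]
t 25.84 p [0.575  0.3233 0.1171] w 0.0197 gf 40.0 F [-0.1 -0.4 -3.5]
t 29.01 p [0.4921 0.1111 0.1638] w 0.0195 gf 40.0 F [-0.3 -0.1 -1.8]
t 31.77 p [0.4801 0.3178 0.1171] w 0.0197 gf 40.0 F [ 1.5 -0.2 -3.1]
chip px [357 277] 15 l [-0.118 -0.117] d [0.021 0.039] h 0.009
chip px [356 292] 89 l [-0.118 -0.089] d [0.042 0.072] h 0.0
chip px [367 314] 177 l [-0.118 -0.065] d [0.084 0.11 ] h 0.001
t 33.95 p [0.4995 0.0508 0.3593] w 0.0198 gf 40.0 F [-0.1 -0.1 -3.2]
```

View pics/s3.png

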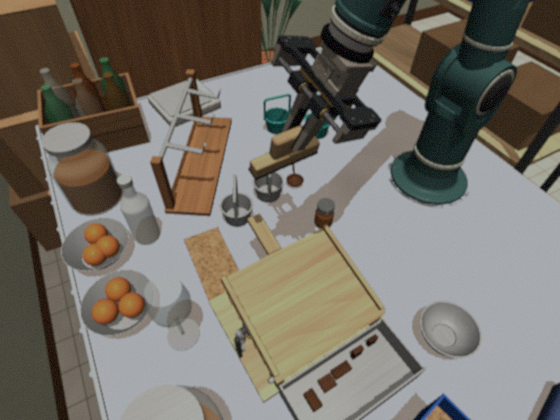

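All five chips lie in the tray, at (313,399) to (372,340), and the board is clean. Now the scraper goes back on the cork.

```bash
python3 - <<'E'
from h import *
up=np.array([0,0,1.])
o=np.array([.6487,-.0037,.005])-.013*XS0
p,T=tool_for(o,RS0)
env.reach(p+.2*up,T); env.movel(p+.03*up,rate=.15); env.pause(.2); f0=st()["wrist_force"][2]
h=.006
while h>-.004:
    env.movel(p+h*up,rate=.03); env.pause(.1); f=env.sense()["wrist_force"][2]-f0
    if f>2: break
    h-=.001
print("contact",h,f)
effector.release(); st(); env.movel(p+.03*up,rate=.08); env.movel(p+.2*up,rate=.2)
im,d,cc=shot("wrist","w4.png"); P=cloud(d,cc); x,y,z=P[...,0],P[...,1],P[...,2]
for lo in(.055,.027):
    q=P[(d>0)&(x>.6)&(x<.7)&(abs(y+.015)<.09)&(z>lo)&(z<.1)]
    print(cv2.minAreaRect(q[:,:2].astype(np.float32)),np.round(np.percentile(q[:,2],95),3))
for c in("wrist","scene"):
    shot(c)
    for n in("pad_top","handle"): print(c,n,[(np.round(r["at"],3).tolist(),round(r["score"],2)) for r in tip_of(c,n)[:2]])
E
```

```text
t 37.39 p [ 0.6471 -0.025   0.0837] w 0.0199 gf 40.0 F [-0.  -0.1 -1.1]
contact -0.001 5.9245655107032835
t 42.02 p [ 0.6466 -0.025   0.0519] w 0.0917 gf 0.0 F [-0.4 -0.2  0.2]
((0.6461676359176636, -0.016841351985931396), (0.06248295679688454, 0.019274525344371796), 84.44568634033203) 0.081
((0.645473301410675, -0.01714276522397995), (0.12748168408870697, 0.02301783487200737), 84.352294921875) 0.081
wrist pad_top [([0.653, -0.019, 0.006], 0.92), ([0.691, 0.192, 0.037], 0.27)]
wrist handle [([0.55, 0.037, 0.118], 0.77), ([0.541, 0.188, 0.094], 0.18)]
scene pad_top [([0.652, -0.018, 0.003], 0.59), ([0.687, 0.195, 0.039], 0.17)]
scene handle [([0.551, 0.033, 0.12], 0.56)]
```

View pics/w4.png

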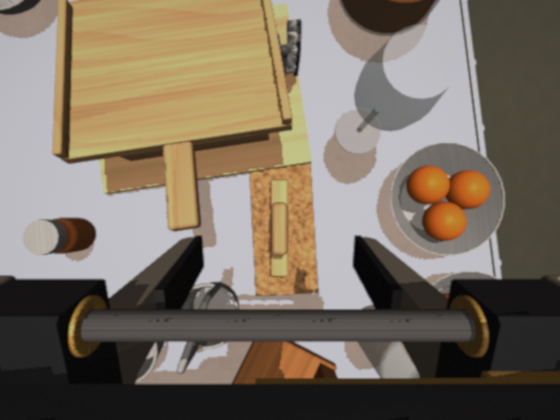

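The scraper stands upright on the cork at (280,230), inside the pad. Now I lift the board through its arc.

```bash
cat >> h.py <<'E'
H=S0+.1*dB-.012*nB; u0=np.array([dB[0],dB[1],0]); u0/=np.linalg.norm(u0); UP=np.array([0,0,1.])
def hp(th,r=.255): # handle mid at tilt th
    return H-r*(u0*np.cos(th)-UP*np.sin(th))+.006*(u0*np.sin(th)+UP*np.cos(th))
RH=down(np.arctan2(-u0[0],u0[1]))
def ht(th): return hp(th)-.019*UP
E
python3 - <<'E'
from h import *
print("hinge",np.round(H,4),"handle",np.round(hp(.2085),4))
print([None if (j:=solver.inverse_kinematics(ht(t),RH)) is None else np.round(j,2) for t in(.2,.7,1.145,0)])
env.reach(ht(.2085)+.1*UP,RH); env.movel(ht(.2085)+.02*UP,rate=.12); env.movel(ht(.2085),rate=.05); st()
effector.grasp(35); s=st()
bad=False
for t in np.linspace(.2085,1.145,14)[1:]:
    env.movel(ht(t),rate=.1); s=env.sense(); print(round(t,2),round(s["gripper_width"],4),np.round(s["grasp_force"],0),np.round(s["wrist_force"],1))
    if s["gripper_width"]<.029 or s["gripper_width"]>.036: bad=True; break
im,d,cc=shot("scene","s5.png"); st()
for n in ("handle","surface","pawl_pin"): print(n,[(np.round(r["at"],3).tolist(),round(r["score"],2)) for r in tip_of("scene",n)[:2]])
E
```

```text
hinge [0.5386 0.2814 0.0623] handle [0.5527 0.0336 0.1209]
[array([-0.17,  0.45,  0.07,  1.93, -0.04,  0.75, -0.03]), array([-0.25,  0.31,  0.03,  1.84, -0.01,  0.99, -0.16]), array([-0.37,  0.28, -0.01,  1.72,  0.  ,  1.14, -0.33]), array([-0.17,  0.53,  0.08,  1.96, -0.06,  0.65,  0.01])]
t 45.85 p [0.5526 0.0336 0.1017] w 0.0921 gf 0.0 F [ 1.2 -0.3  0. ]
t 46.78 p [0.5495 0.0332 0.101 ] w 0.0318 gf 35.0 F [-6.6 -0.2  3.1]
0.28 0.0317 35.0 [-7.8 -0.9 -4.6]
0.35 0.032 35.0 [-10.4  -0.9  -0.3]
0.42 0.0316 35.0 [-10.1  -1.   -4.1]
0.5 0.0318 35.0 [-14.1   0.5   5.6]
0.57 0.0321 35.0 [-10.8  -1.3  -2.6]
0.64 0.0316 35.0 [-10.4  -1.7  -5.7]
0.71 0.0319 35.0 [-12.3  -1.9  -0.2]
0.78 0.0314 35.0 [-10.9  -3.3  -3.7]
0.86 0.0317 35.0 [-9.2 -3.9 -8.5]
0.93 0.0312 35.0 [-10.6  -4.   -3.8]
1.0 0.0317 35.0 [-12.1  -3.7  -1.7]
1.07 0.0317 35.0 [-12.7  -3.9   0.1]
1.14 0.0315 35.0 [-13.9  -4.3   0.5]
t 51.17 p [0.5414 0.1817 0.2792] w 0.0316 gf 35.0 F [-13.5  -3.6   0.5]
handle [([0.545, 0.177, 0.291], 0.91), ([0.78, 0.114, 0.001], 0.6)]
surface [([0.537, 0.248, 0.156], 0.94)]
pawl_pin [([0.682, 0.223, 0.119], 0.46)]
```

View pics/s5.png

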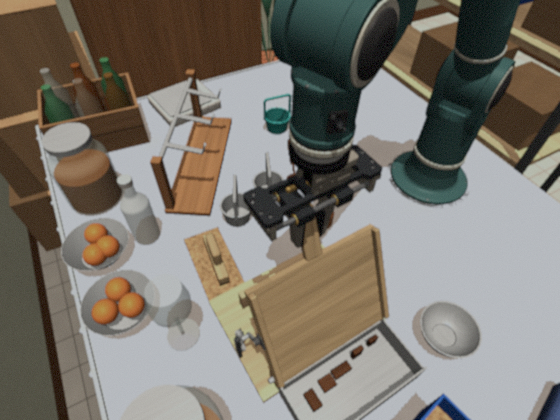

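The board stands steep at about 1.14 rad, with the handle gripped at (312,238). That is past the pawl's release, so I lower it slowly to flat.

```bash
python3 - <<'E'
from h import *
env.movel(ht(1.165),rate=.05); env.pause(.3); st()
for t in np.linspace(1.165,.0,15)[1:]:
    env.movel(ht(t),rate=.09); s=env.sense(); print(round(t,2),round(s["gripper_width"],4),np.round(s["wrist_force"],1))
    if not .029<s["gripper_width"]<.036 or np.linalg.norm(s["wrist_force"])>30: break
env.pause(.3); st()
im,d,cc=shot("scene","s6.png")
for n in ("handle","surface"): print(n,[(np.round(r["at"],3).tolist(),round(r["score"],2)) for r in tip_of("scene",n)[:2]])
E
```

```text
t 51.87 p [0.5412 0.1859 0.281 ] w 0.0317 gf 35.0 F [-12.8  -4.5  -0.3]
1.08 0.0319 [-13.6  -1.7   1. ]
1.0 0.0319 [-13.   -1.5  -0. ]
0.92 0.0314 [-13.5  -0.4  -0.6]
0.83 0.0317 [-12.2   0.3  -2.5]
0.75 0.0316 [-11.    0.1  -2.7]
0.67 0.0317 [-11.4   0.5  -4.1]
0.58 0.0316 [-11.    1.3  -3.2]
0.5 0.0317 [-10.4   0.9  -3.7]
0.42 0.0315 [-11.4   1.3  -4.2]
0.33 0.0318 [-10.2   3.   -3.3]
0.25 0.0314 [-11.    1.6  -3. ]
0.17 0.0319 [-10.3   2.8  -2.7]
0.08 0.0313 [-10.3   1.3  -3. ]
0.0 0.0316 [-14.6   1.3  10.8]
t 57.53 p [0.5498 0.0287 0.0508] w 0.0313 gf 35.0 F [-14.2   2.   11.8]
handle [([0.549, 0.028, 0.066], 0.83)]
surface [([0.543, 0.182, 0.072], 0.63)]
```

```bash
cat >> h.py <<'E'
def bails(d,cc,guess=((.547,-.118),(.437,-.153)),zr=(.105,.125)):
    P=cloud(d,cc); x,y,z=P[...,0],P[...,1],P[...,2]; out=[]
    for g in guess:
        q=P[(d>0)&(np.hypot(x-g[0],y-g[1])<.06)&(z>zr[0])&(z<zr[1])]
        if len(q)<20: print("none",g,len(q)); continue
        r=cv2.minAreaRect(q[:,:2].astype(np.float32)); mm=q.mean(0)
        e=np.linalg.svd(q[:,:2]-mm[:2],full_matrices=False)[2][0]; e=e*np.sign(e[1])
        pr=(q[:,:2]-mm[:2])@e; lo,hi=np.percentile(pr,[1,99])
        mid=mm[:2]+e*(lo+hi)/2
        print("bail",len(q),np.round(mid,4),"z",np.round(np.percentile(q[:,2],[5,50,95]),4),"ang",round(float(np.degrees(np.arctan2(e[1],e[0]))),1),"len",round(float(hi-lo),3)); out.append((mid,e))
    return out
E
python3 - <<'E'
from h import *
effector.release(); env.movel(ht(0)+.12*UP,rate=.2)
env.reach(np.array([.48,-.25,.42]),down(np.radians(-32))); s=st(); print(np.round(s["joint_positions"],2))
im,d,cc=shot("wrist","w7.png"); bails(d,cc)
for n in("hook1","bail1"): print(n,[(np.round(r["at"],3).tolist(),round(r["score"],2),[int(k) for k in proj(r["at"],cc)]) for r in tip_of("wrist",n)[:5]])
P=cloud(d,cc); np.save("Pw7.npy",P); np.save("dw7.npy",d)
for c in("scene","top"):
    im,d,cc=shot(c,c+"7.png"); print(c); bails(d,cc)
E
```

```text
t 60.83 p [ 0.4804 -0.2485  0.4186] w 0.0923 gf 0.0 F [-0.1  0.7 -0.3]
[ 0.14  0.13  0.31  1.6  -0.04  1.42 -0.1 ]
bail 349 [ 0.5436 -0.1196] z [0.1145 0.1185 0.1205] ang 64.4 len 0.086
bail 306 [ 0.4362 -0.1538] z [0.1135 0.1185 0.1205] ang 67.3 len 0.086
hook1 [([0.521, -0.332, 0.15], 0.89, [330, 209]), ([0.46, -0.431, 0.149], 0.8, [327, 278]), ([0.582, -0.24, 0.149], 0.62, [336, 135])]
bail1 [([0.549, -0.117, 0.115], 0.83, [271, 73]), ([0.436, -0.152, 0.112], 0.76, [221, 136]), ([0.28, -0.396, 0.11], 0.64, [227, 300])]
scene
bail 92 [ 0.5477 -0.1164] z [0.1097 0.1175 0.1197] ang 64.8 len 0.084
bail 83 [ 0.44   -0.1508] z [0.1098 0.1176 0.1198] ang 67.4 len 0.084
top
bail 84 [ 0.5434 -0.1194] z [0.1121 0.117  0.12  ] ang 64.2 len 0.086
bail 88 [ 0.4351 -0.1542] z [0.112  0.1168 0.1209] ang 67.6 len 0.086
```

View pics/w7.png

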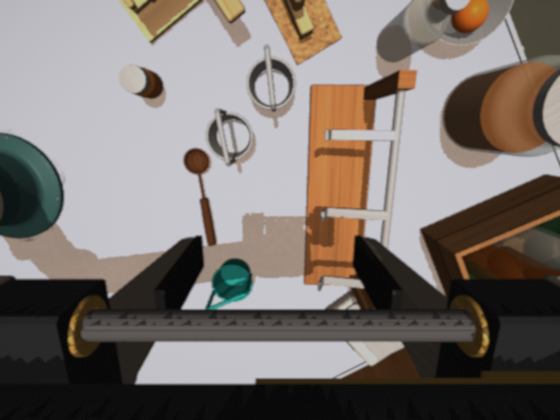

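View pics/scene7.png

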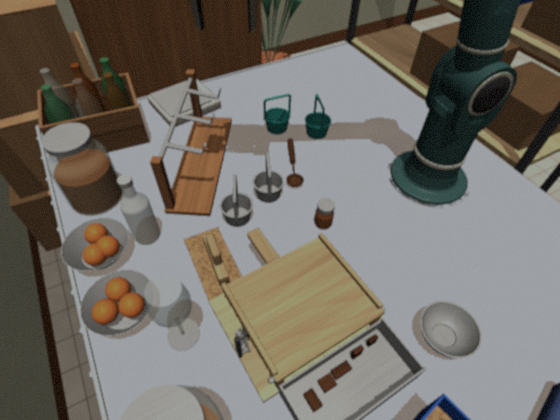

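Board flat, scraper on its pad, five chips in the tray at (313,399)-(372,340). The steel pails stand unmoved at wrist (270,80) and (228,137); hooks at (330,135), (325,213) and (325,280). I fit the rack and fetch the first pail.

```bash
cat >> h.py <<'E'
HK=[np.array([.5805,-.2405]),np.array([.519,-.333]),np.array([.459,-.431])]
def pick(mid,e,off=.024,zb=.115):
    a=np.arctan2(e[1],e[0])-np.pi/2; R=down(a)
    g=np.array([*(mid+off*e),zb-.019]); env.reach(g+.12*UP,R); env.movel(g+.03*UP,rate=.12); env.movel(g,rate=.05)
    effector.grasp(40); s=st(); env.movel(g+.01*UP,rate=.05); env.movel(g+.15*UP,rate=.15); return st()
def hang(seat,yh,off=.024,dx=.005):
    xh=np.array([yh[1],-yh[0]]); R=down(np.arctan2(xh[1],xh[0]))
    def P(x,zb): return np.array([*(seat+x*xh+off*yh),zb-.019])
    env.reach(P(-.075,.26),R); env.movel(P(-.075,.192),rate=.15); env.movel(P(dx,.192),rate=.08); env.pause(.2); f0=st()["wrist_force"][2]
    z=.164
    env.movel(P(dx,z),rate=.05)
    while z>.146:
        z-=.0015; env.movel(P(dx,z),rate=.03); env.pause(.12); f=env.sense()["wrist_force"][2]-f0
        if f>2: break
    print("contact bar z",round(z,4),round(f,2)); return P(dx,z)
E
python3 - <<'E'
from h import *
P=np.load("Pw7.npy"); d=np.load("dw7.npy"); x,y,z=P[...,0],P[...,1],P[...,2]
yh=HK[0]-HK[2]; yh/=np.linalg.norm(yh); xh=np.array([yh[1],-yh[0]])
X=(x-HK[1][0])*xh[0]+(y-HK[1][1])*xh[1]; Y=(x-HK[1][0])*yh[0]+(y-HK[1][1])*yh[1]
m=(d>0)&(abs(X-.083)<.03)&(abs(Y)<.17)&(z>.15)&(z<.185); q=P[m][:,:2]; mm=np.median(q,0); 
for k in range(5):
    e=np.linalg.svd(q-q.mean(0),full_matrices=False)[2][0]; r=(q-q.mean(0))@np.array([-e[1],e[0]]); q=q[abs(r)<.009]
e=e*np.sign(e[1]); print("rail dir",np.degrees(np.arctan2(e[1],e[0])),"hooks dir",np.degrees(np.arctan2(yh[1],yh[0])),"rail X",np.mean(X[m]))
for Y0 in(.115,0,-.115):
    m=(d>0)&(abs(Y-Y0)<.03)&(X>-.04)&(X<.05)&(z>.14)&(z<.185)
    print(Y0,m.sum(),"Y",np.round(np.percentile(Y[m],[5,50,95]),4),"X",np.round(np.percentile(X[m],[1,99]),4) if m.sum() else"", [round(float(np.median(z[m&(abs(X-c)<.006)])),4) for c in(-.015,0,.02,.04) if (m&(abs(X-c)<.006)).any()])
im,dd,cc=shot("wrist"); A=bails(dd,cc,((.5445,-.119),))[0]
pick(*A)
im,dd,cc=shot("top"); bails(dd,cc,((.437,-.153),)); shot("scene","s8.png")
E
```

```text
rail dir 57.45556430502749 hooks dir 57.47046172166889 rail X 0.0775630982741843
0.115 475 Y [0.1076 0.1135 0.1198] X [-0.0172  0.0495] [0.1714, 0.1507, 0.1548, 0.1589]
0 424 Y [-0.0074 -0.0004  0.0056] X [-0.0162  0.0494] [0.1709, 0.1512, 0.1551, 0.1589]
-0.115 376 Y [-0.122  -0.1146 -0.1091] X [-0.0165  0.0491] [0.1712, 0.1512, 0.1548, 0.159]
bail 349 [ 0.5439 -0.1191] z [0.1144 0.1185 0.1204] ang 64.5 len 0.086
t 65.08 p [ 0.5544 -0.0975  0.096 ] w 0.0065 gf 40.0 F [ 0.6  0.2 -0.7]
t 66.51 p [ 0.5536 -0.0973  0.245 ] w 0.0065 gf 40.0 F [ 0.5  0.3 -2.4]
none (0.437, -0.153) 0
```

View pics/s8.png

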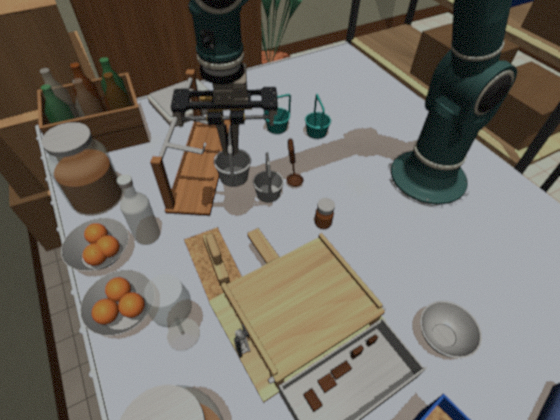

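The pail hangs level in the gripper at (233,168). Hook geometry is confirmed to about 1-2 mm, so I hang it on the near hook.

```bash
cat > hang.py <<'E'
import sys
from h import *
k=int(sys.argv[1]); yh=np.array([np.cos(np.radians(57.46)),np.sin(np.radians(57.46))])
p=hang(HK[k],yh); s=st()
effector.release(); env.pause(.3); st()
env.movel(p+.1*UP,rate=.12)
xh=np.array([yh[1],-yh[0]]); env.reach(np.array([.45,-.24,.42]),down(np.radians(-32)))
im,d,cc=shot("wrist","h%d.png"%k)
bails(d,cc,(HK[k],),(.145,.168)); print("floor:"); bails(d,cc,((.437,-.153),))
im,d,cc=shot("scene","hs%d.png"%k)
st()
E
python3 hang.py 0
```

```text
t 68.99 p [ 0.5975 -0.2227  0.1732] w 0.0069 gf 40.0 F [ 1.1 -0.1 -1.7]
contact bar z 0.155 2.92
t 71.9 p [ 0.5979 -0.2231  0.1362] w 0.0063 gf 40.0 F [ 0.9 -0.7  1.2]
t 73.5 p [ 0.5976 -0.223   0.136 ] w 0.0917 gf 0.0 F [-0.  -0.1 -0.6]
bail 854 [ 0.6028 -0.2511] z [0.1511 0.1586 0.1626] ang 154.5 len 0.068
floor:
bail 310 [ 0.4359 -0.154 ] z [0.1135 0.1186 0.1204] ang 67.3 len 0.086
t 75.53 p [ 0.4505 -0.2392  0.418 ] w 0.0919 gf 0.0 F [-0.4 -0.3  0.4]
```

View pics/hs0.png

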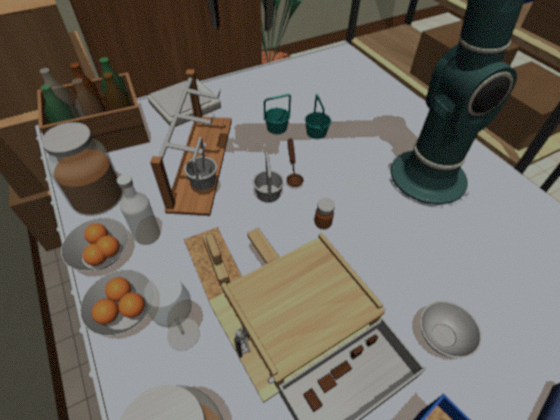

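The first pail hangs on the near hook at (202,165). The second still stands at (268,183), so I do the same with it on the middle hook.

```bash
python3 - <<'E' && python3 hang.py 1
from h import *
im,dd,cc=shot("wrist"); B=bails(dd,cc,((.436,-.154),))[0]
s=pick(*B)
im,dd,cc=shot("wrist")
assert s["gripper_width"]>.004
E
python3 - <<'E'
from h import *
im,d,cc=shot("scene"); cv2.imwrite("pics/c9.png",cv2.resize(im[60:300,100:420,::-1],None,fx=2.4,fy=2.4)); im,d,cc=shot("scene"); chips(im,d,cc)
for n in("bail1","scraper","handle","surface","glass","water"): print(n,[(np.round(r["at"],3).tolist(),round(r["score"],2)) for r in tip_of("scene",n)[:4]])
E
```

```text
bail 309 [ 0.4358 -0.154 ] z [0.1137 0.1186 0.1205] ang 67.4 len 0.086
t 79.4 p [ 0.4452 -0.1319  0.096 ] w 0.0068 gf 40.0 F [ 1.3 -0.4  0.9]
t 80.83 p [ 0.4444 -0.1317  0.2451] w 0.006 gf 40.0 F [ 0.5  0.2 -2.3]
t 83.46 p [ 0.5359 -0.3153  0.1732] w 0.0063 gf 40.0 F [-0.3  0.3 -1.2]
contact bar z 0.1535 5.93
t 86.73 p [ 0.5363 -0.3155  0.1351] w 0.0069 gf 40.0 F [-2.1  2.2  4.8]
t 88.33 p [ 0.5361 -0.3154  0.1345] w 0.092 gf 0.0 F [-0.   0.8  0.2]
bail 731 [ 0.5382 -0.3462] z [0.151  0.1582 0.1623] ang 131.4 len 0.068
floor:
none (0.437, -0.153) 0
t 90.29 p [ 0.45   -0.24    0.4178] w 0.0922 gf 0.0 F [ 1.1  0.7 -0.8]
chip px [363 289] 15 l [-0.118 -0.117] d [0.047 0.064] h -0.001
chip px [372 300] 15 l [-0.118 -0.117] d [0.075 0.094] h 0.005
bail1 [([0.523, -0.336, 0.157], 0.9), ([0.282, -0.398, 0.115], 0.87), ([0.587, -0.24, 0.16], 0.83), ([0.182, -0.315, 0.113], 0.82)]
scraper [([0.65, -0.017, 0.006], 0.69), ([0.684, 0.21, 0.022], 0.19)]
handle [([0.53, 0.327, 0.02], 0.15)]
surface [([0.543, 0.184, 0.071], 0.97)]
glass [([0.776, 0.111, -0.001], 0.97), ([0.65, -0.017, 0.002], 0.68)]
water [([0.767, -0.171, 0.004], 0.68)]
```

View pics/c9.png

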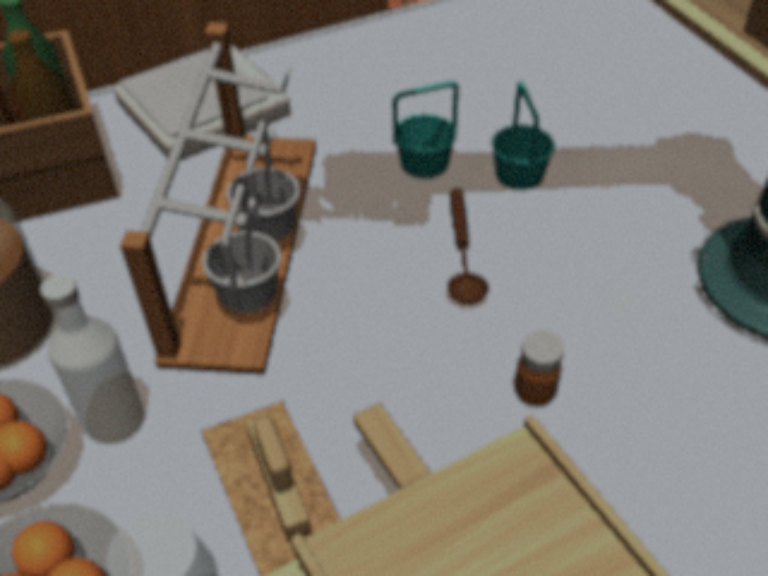

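Both steel pails hang, at crop (242,270) and (265,200), with their bails at 0.157-0.160 m. The scraper is upright, the board is flat, the glass and bottle are unmoved, and there is no third steel pail in view. I hand it in.

```bash
python3 -c "
from h import *
env.pause(.5); print(workorder.finish_job())"
```

```text
the job is handed in; nothing more can be done
None
```

The job is handed in at about 91 s of the 208 s: all five chips are in the tray, the scraper is upright on its cork pad, the board is flat, both steel pails (no third one in view) hang on separate hooks, and the glass, the water bottle and the turquoise look-alikes are where they were.

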